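# Reset a ratcheting recipe stand to a lower slope

### The arm

A 7-joint arm with a two-finger parallel gripper is mounted at the origin on a cart in front of the work surface, level with it; the furniture and walls round the work are solid. World frame = base frame: x ahead of the robot, y to its left, z up, the work surface at z = 0. Lengths are in m, angles in rad, forces in N, time in s.
With the tool pointing down it reaches from about 0.425 to 0.95 m from the base axis. Payload 4.7 kg.
Tool frame: the origin (TCP) lies at the very end of the fingers, on their centre line; the grasp point (between the pads) lies 19 mm behind it; z points along the fingers, y is the line along which they close (so a half turn about z gives the same grasp; the last joint's range is limited). The gripper opens to 87 mm and grips with 3 to 60 N. Pads are 19 mm wide; open, the fingers measure 117 mm over their backs; the gripper's body (75 mm by 190 mm) begins 51 mm behind the grasp point.
Start: joints at [1.094, 0.469, -0.049, 1.532, 0.024, 1.141, -0.082], TCP at [0.292, -0.608, 0.223] pointing down, gripper open.
Joint ranges: [-2.59, 2.59], [-0.33, 1.99], [-1.39, 1.29], [0.1, 2.45], [-1.04, 4.18], [0.21, 1.99], [-2.66, 2.66]. Speed limits (rad/s): [2.57, 2.57, 3.14, 3.14, 3.14, 3.14, 3.14].

### API

Orientations are given as a rotation vector (axis times angle).
In Python, from workcell import arm gives the robot as it stands. The module is installed in compiled form; this text tells all that it offers.
- The arm moves only by the tool apply_moves, never from a script. Its argument "deltas" is a list of rows, each an object with "xyz": the shift along the tool's x, y, z each as a share of 0.5 m, from -1 to 1, a list of three; "turn": the turn about the tool's z as a share of 90 degrees, from -1 to 1; "fingers": the opening, from -1 (shut) to 1 (fully open). A call has 1 to 20 rows; each row is the pose to reach, as a shift and turn from the pose commanded when the call began, along the tool's axes at that moment; what a row does not reach only later rows make up. A row lasts 1/10 s, in which the tool goes at most 50 mm and 8.59 degrees, less where a joint would pass 70% of its speed; a pose out of reach is approached as far as the arm can. A call with a number of a shift or a turn outside -1 to 1 is refused whole. A call with a gripper value outside its range is refused whole. The fingers move at their own pace and stop on an object; "force" is the grip in N (left out, the last holds). Time passes only in rows, so rows that repeat a pose let the fingers close. It gives the time, the measured TCP pose, the force, the opening and the grip force at its end, in the units of the state.
- arm.state(): the state, without advancing time (a new reading comes with each control period).
- arm.get_image(name): name is "scene" or "side" or "wrist"; returns the picture (480x640x3 uint8, red, green, blue); there is no depth.
- arm.camera_params(name): a dict with "camera_matrix" (3x3 intrinsics, pixels), "k1" (the pictures are not rectified: a ray, as slopes to the right and down, at radius r is drawn at 1 + k1 r^2 times it, then the intrinsics apply), "R" (3x3) and "t" (3): a world point X has camera coordinates R X + t. Camera axes: x right, y down, z forward; pixel columns grow to the right and rows downward; lengths in m; the calibration is good to about 2 mm. A picture is of the moment at which its call begins: read the wrist's pose just before it. camera_params takes no time and is no camera call; for the wrist camera it gives the pose at the moment of the call.
- arm.sign_off(): hands the job in; it is judged then, once.
The state is a dict: "t": time; "joints": joint angles; "joint_velocities": joint speeds; "joint_efforts": joint torques, N m; "tcp_pos": TCP position; "eef_rot": TCP orientation; "ft_force": force on the tool from outside, world axes, zero at the start; "torque": the same for the moment, N m; "width": finger opening in m; "grasp_force": force on a finger pad.
Only numpy, scipy, OpenCV 4.12 (cv2) and the standard library are available. Lean on these libraries where they do the work, as an engineer would, in place of code of your own. Each camera call takes 0.05 s, during which the arm holds its last target. There are 200 camera calls.

### The job

The wooden recipe stand is propped too steep: set its board to the second notch up from flat and leave it resting there on its pawl. The ratchet only lets the board go up, so first lift the board past its top notch until the pawl throws over, then lower it all the way flat so that the pawl drops back in, and raise it again by two notches. Leave the kitchen things around it where they are.

Things in the scene. Friction and masses are not known exactly. Their poses are not given: they have to be found in the camera images.
- stand_hinge (a point): Midpoint of the hinge axis of the fixed wooden recipe stand, 30 mm above the worktop. x level, from the hinge to the board's free far end; y along the axis to the left; z up. Board 150 x 160 x 10 mm, hinged at the end near the robot. Base plate 170 x 235 x 12 mm, reaching 20 mm behind this point and 150 mm ahead. Steel teeth and pawl at the left, 86 to 112 mm along y, up to 135 mm high.
- tab_grip (a point): Grip point in the middle of the wooden tab on the board's free end: 40 mm wide (along the hinge), 10 mm thick, 45 mm tall; the point is 30 mm out from the board's face. The tab leans 6 degrees from square, away from the hinge. Axes of the board: x along it away from the hinge, z out of its face; in them the point is 145 mm (x) and 39 mm (z) from the hinge axis. Nothing is below behind the tab.
- slope_board (a joint): Board angle, rad: 0 flat, grows as the free end rises, stop 0.89. Notches at about 0.18, 0.34 (the second), 0.495, 0.65; the pawl drops in once the board is about 0.03 above one (in 0.2 s) and then carries it. By 0.84 a lobe has thrown the pawl over and the board can go down flat. Starts in notch 3 or 4. Damped hinge: let go, the 0.45 kg board sinks slowly onto pawl or rests.
- pawl (a joint): Angle of the pawl (dark steel, 20 mm ball on its upright lever), rad: 0 in a notch, up to 0.2 while riding over a tooth; beyond 0.35 it falls over by its own weight and rests thrown back at 0.66, no longer holding. As the board goes down below about 0.2 a pin pushes it upright; with the board flat it has fallen back to 0.
- lemon: Bystander: a lemon, 71 x 53 x 51 mm, on the worktop behind the stand; origin at its underside.
- teaspoon: Bystander: a metal teaspoon, 137 mm long, on the worktop to the left of the stand; origin at its underside.
- mug: Bystander: a dotted white mug, 91 mm tall, behind the stand; origin at its underside.
- honey_jar: Bystander: a honey jar, 86 mm tall, behind the stand; origin at its underside.
- onion: Bystander: a red onion, 82 mm tall, behind the stand; origin at its underside.
- garlic: Bystander: a garlic bulb, 56 mm tall, behind the stand; origin at its underside.

How it is judged:
On the way, in this order (a step that is already met when the one before it is completed fails the run):
1. the board is lifted past its top notch and the pawl is thrown over (value of joint slope_board above 0.75 rad and value of joint pawl above 0.45 rad), for 0.1 s.
2. the board is down flat and the pawl has dropped back in (value of joint slope_board below 0.05 rad and value of joint pawl below 0.15 rad), for 0.1 s.
At the end, for the whole second after the job is handed in: The board rests still in the second notch up from flat (0.34 rad, within 0.04), carried by the fully engaged pawl (value of joint slope_board between 0.3 and 0.38 rad and value of joint pawl below 0.1 rad and velocity of joint slope_board between -0.05 and 0.05 rad/s); the robot touches nothing.
It fails at once if a bystander (lemon, teaspoon, mug, honey jar, onion, garlic) is pushed more than 30 mm from where it stood (distance of any of lemon, teaspoon, mug, honey_jar, onion, garlic from where it was at the start of the episode above 0.03 m).
It also fails if it takes over 38 s, if anything falls off the work surface, if the arm or the gripper's body presses on something with over 40 N, if the wrist force passes 120 N, or if a joint passes its speed limit or range.

## Working session

There is one attempt and no reset: what is moved stays moved. The work goes in short steps, Python scripts to look and compute and a tool call to move; the robot and the scene stay as the last step left them, time stands still between calls to the robot, and variables do not carry over. Pictures are saved under pics/ and viewed, at most 10 in all, crops included, and the job is handed in when it is done.

Besides the shell and the picture viewer there is one more tool, called after ">>>" by a JSON object that holds its "name" and its "arguments". apply_moves: Moves the arm, as the interface text tells. Shift numbers are shares of 0.5 m and turn numbers shares of 90 degrees, none past 1 either way. Its arguments: {"type":"object","properties":{"deltas":{"type":"array"},"force":{"type":"number"}},"required":["deltas"]}

```bash
mkdir -p pics; python3 - <<'E'
from workcell import arm
import cv2,numpy as np
s=arm.state();print({k:np.round(s[k],3) for k in('t','tcp_pos','eef_rot','width')})
for n in('scene','side'):
    im=arm.get_image(n);cv2.imwrite(f'pics/{n}0.png',im[:,:,::-1])
    p=arm.camera_params(n);print(n,p)
E
```

```text
{'t': np.float64(0.0), 'tcp_pos': array([ 0.292, -0.608,  0.221]), 'eef_rot': array([-3.061e+00, -6.970e-01,  1.000e-03]), 'width': np.float64(0.087)}
scene {'camera_matrix': array([[585.21523269,   0.        , 319.38725533],
       [  0.        , 585.21523269, 239.01671569],
       [  0.        ,   0.        ,   1.        ]]), 'k1': -0.03784648782946919, 'R': array([[-0.42593616, -0.90454587,  0.01936905],
       [-0.59155627,  0.26222848, -0.76242862],
       [ 0.68457255, -0.3362038 , -0.64678237]]), 't': array([0.34287113, 0.3649707 , 0.66528618])}
side {'camera_matrix': array([[487.90583211,   0.        , 311.63870675],
       [  0.        , 487.90583211, 236.32716912],
       [  0.        ,   0.        ,   1.        ]]), 'k1': -0.11653945700665927, 'R': array([[ 0.99857544,  0.05322069,  0.00382751],
       [ 0.03699679, -0.63890657, -0.76839419],
       [-0.03844905,  0.76744117, -0.6399654 ]]), 't': array([-0.57109932,  0.1122961 ,  0.86747856])}
```

View pics/scene0.png

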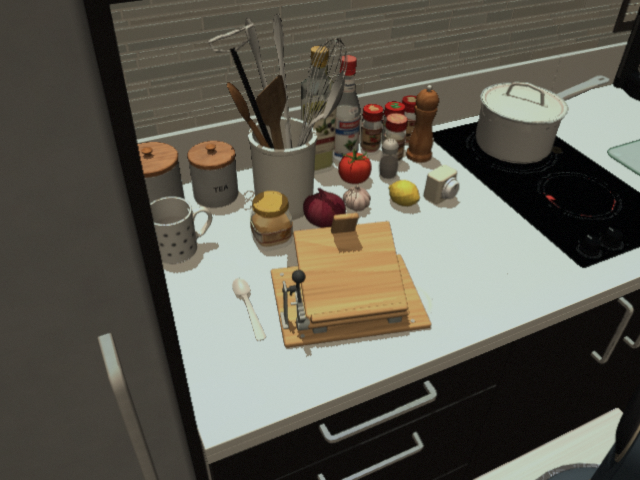

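View pics/side0.png

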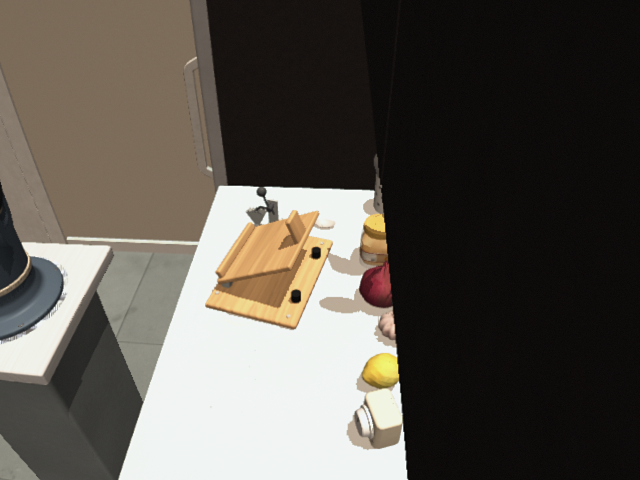

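The scene picture shows the stand: tab around (345,223), pawl ball around (298,276), base front corners around (286,341) and (428,325). The side picture shows the base at about (208,303), (295,322) and (333,237). I'll enlarge both.

```bash
python3 - <<'E'
import cv2
a=cv2.imread('pics/scene0.png')[200:350,250:450];cv2.imwrite('pics/c1.png',cv2.resize(a,None,fx=4,fy=4,interpolation=cv2.INTER_CUBIC))
a=cv2.imread('pics/side0.png')[180:330,195:345];cv2.imwrite('pics/c2.png',cv2.resize(a,None,fx=4,fy=4,interpolation=cv2.INTER_CUBIC))
E
```

```text
(no output)
```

View pics/c1.png

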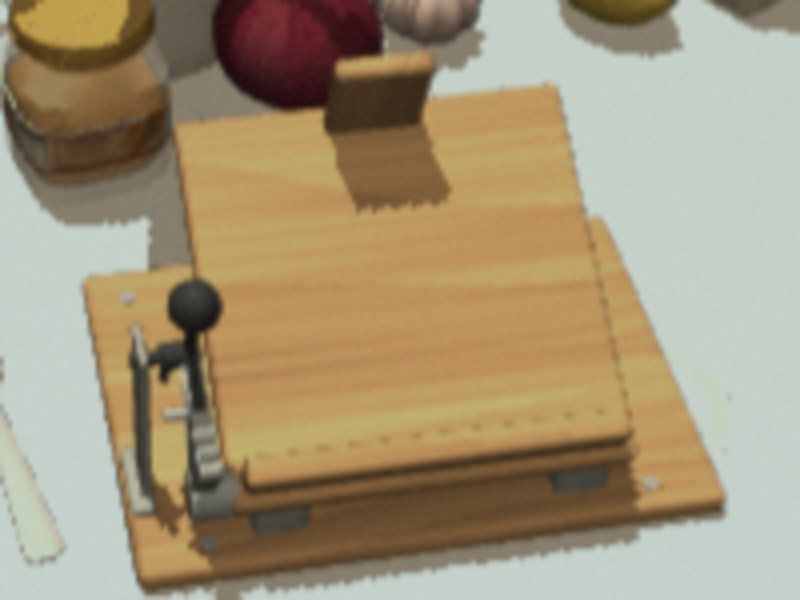

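View pics/c2.png

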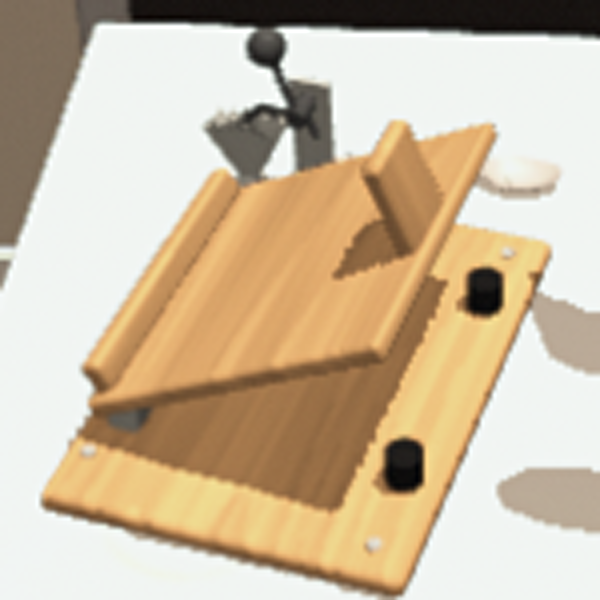

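```bash
cat > h.py <<'E'
import numpy as np
from workcell import arm
from scipy.spatial.transform import Rotation as Ro
P={n:arm.camera_params(n) for n in('scene','side')}
def proj(n,X,p=None):
    p=p or P[n];c=p['R']@X+p['t'];s=c[:2]/c[2];s=s*(1+p['k1']*(s@s))
    return p['camera_matrix'][:2,:2]@s+p['camera_matrix'][:2,2]
def world(q,loc,board):
    hx,hy,yaw,th=q[:4];x,y,z=loc
    if board: x,z=x*np.cos(th)-z*np.sin(th),x*np.sin(th)+z*np.cos(th)
    if board: z+=.03
    c,s=np.cos(yaw),np.sin(yaw)
    return np.array([hx+c*x-s*y,hy+s*x+c*y,z])
E
cat > fit.py <<'E'
from h import *
from scipy.optimize import least_squares
S=lambda x,y:('scene',250+x/4,200+y/4); D=lambda x,y:('side',195+x/4,180+y/4)
obs=[(S(147,580),(-.02,'l',.012),0),(S(723,498),(-.02,'r',.012),0),(S(86,280),(.15,'l',.012),0),(S(600,218),(.15,'r',.012),0),
(S(178,124),(.15,.08,.009),1),(S(556,87),(.15,-.08,.009),1),
(D(43,498),(-.02,'r',.012),0),(D(402,588),(.15,'r',.012),0),(D(551,243),(.15,'l',.012),0),
(D(382,350),(.15,-.08,.009),1),(D(494,124),(.15,.08,.009),1),
(S(384,66),(.1466,0,.054),1),(D(388,148),(.1446,0,.054),1)]
def f(q):
    r=[]
    for (n,u,v),l,b in obs:
        y={'l':q[4],'r':q[4]-.235}.get(l[1],l[1])
        r+=list(proj(n,world(q,(l[0],y,l[2]),b))-[u,v])
    return np.array(r)
s=least_squares(f,[.55,.3,0,.5,.12],loss='soft_l1')
print(s.x.round(4),s.cost);print(f(s.x).reshape(-1,2).round(1))
np.save('q.npy',s.x)
for th in(s.x[3],0,.34,.85):
    q=s.x.copy();q[3]=th;print(th,world(q,(.145,0,.039),1).round(4))
E
python3 fit.py
```

```text
[ 0.4285  0.1108 -0.2382  0.45    0.1167] 18.613217053269395
[[-0.6 -1.2]
 [ 3.2 -2.5]
 [-1.  -2.3]
 [ 1.2 -3. ]
 [-1.6  0.2]
 [-0.4 -1.5]
 [-3.1 -1.3]
 [-0.5 -1.4]
 [-1.3 -2.1]
 [-0.3  0.9]
 [-0.5  0.1]
 [-0.2 -1.3]
 [-0.9  0.7]]
0.4500060286204854 [0.5389 0.084  0.1282]
0 [0.5694 0.0766 0.069 ]
0.34 [0.5487 0.0816 0.1151]
0.85 [0.493  0.0951 0.1647]
```

```bash
cat >> h.py <<'E'
def delta(pos,yaw=None,s=None):
    s=s or arm.state();R=Ro.from_rotvec(s['eef_rot']).as_matrix()
    d=R.T@(np.array(pos)-s['tcp_pos'])/.5
    return d.round(4)
def turn(yaw):
    R=Ro.from_rotvec(arm.state()['eef_rot']).as_matrix()
    for k in(0,np.pi):
        t=np.array([-np.sin(yaw+k),np.cos(yaw+k),0]);l=R.T@t
        print('turn deg',np.degrees(np.arctan2(-l[0],l[1])))
E
cat > p.py <<'E'
from h import *
q=np.load('q.npy');turn(q[2])
p=world(q,(.1455,0,.041),1);print(p,arm.state()['tcp_pos'],delta([p[0],p[1],.2]))
def ground(n,u,v):
    from scipy.optimize import fsolve
    return fsolve(lambda a:proj(n,np.array([a[0],a[1],0.]))-[u,v],[.6,.2]).round(3)
for k,u,v in[('crock',290,213),('jar',272,243),('onion',325,226),('mug',178,260),('garlic',356,210),('lemon',405,205)]:print(k,ground('scene',u,v))
E
sed -i 's/.235}/q[5]}/; s/,.12\],loss/,.12,.235],loss/' fit.py; python3 fit.py; python3 p.py
```

```text
[ 0.4285  0.1118 -0.2454  0.4486  0.1148  0.2301] 16.487087294075216
[[-0.1 -1.6]
 [ 1.  -1.6]
 [ 0.1 -2.7]
 [-0.2 -2.4]
 [-1.7  0.1]
 [-0.3 -1.1]
 [-2.6 -3.1]
 [-0.5 -2.8]
 [-1.2 -1.4]
 [-0.6  0.8]
 [-0.3  0.2]
 [-0.3 -1.2]
 [-0.9  0.6]]
0.4486290363098355 [0.5388 0.0842 0.128 ]
0 [0.5691 0.0766 0.069 ]
0.34 [0.5485 0.0818 0.1151]
0.85 [0.4929 0.0957 0.1647]
turn deg -140.28333581083928
turn deg 39.716664189160745
[0.53840498 0.08430028 0.13005055] [ 0.29203978 -0.607969    0.22161286] [ 1.0437 -1.0346  0.0449]
crock [0.744 0.092]
jar [0.674 0.158]
onion [0.68  0.047]
mug [0.699 0.327]
garlic [ 0.7   -0.031]
lemon [ 0.675 -0.128]
```

>>> {"name": "apply_moves", "arguments": {"deltas": [{"xyz": [0.8, -0.8, 0.0], "turn": 0.441, "fingers": 1}, {"xyz": [0.8, -0.8, 0.0], "turn": 0.441, "fingers": 1}, {"xyz": [0.8, -0.8, 0.0], "turn": 0.441, "fingers": 1}, {"xyz": [0.8, -0.8, 0.0], "turn": 0.441, "fingers": 1}, {"xyz": [0.8, -0.8, 0.0], "turn": 0.441, "fingers": 1}, {"xyz": [0.8, -0.8, 0.0], "turn": 0.441, "fingers": 1}, {"xyz": [0.8, -0.8, 0.0], "turn": 0.441, "fingers": 1}, {"xyz": [0.8, -0.8, 0.0], "turn": 0.441, "fingers": 1}, {"xyz": [0.8, -0.8, 0.0], "turn": 0.441, "fingers": 1}, {"xyz": [0.8, -0.8, 0.0], "turn": 0.441, "fingers": 1}, {"xyz": [0.8, -0.8, 0.0], "turn": 0.441, "fingers": 1}, {"xyz": [0.8, -0.8, 0.0], "turn": 0.441, "fingers": 1}, {"xyz": [0.8, -0.8, 0.0], "turn": 0.441, "fingers": 1}], "force": 20}}

```text
t: 1.4
tcp_pos: [0.4802, -0.0712, 0.2224]
eef_rot: [-3.118, 0.373, 0.0]
ft_force: [-0.4, -1.0, 0.4]
width: 0.0871
grasp_force: 0.0
```

```bash
python3 p.py|head -3
```

```text
turn deg -179.5916883727091
turn deg 0.40831162729093917
[0.53840498 0.08430028 0.13005055] [ 0.48022815 -0.07124508  0.22240008] [ 0.0397 -0.3297  0.0451]
```

>>> {"name": "apply_moves", "arguments": {"deltas": [{"xyz": [0.04, -0.33, 0.03], "turn": 0.0045, "fingers": 1}, {"xyz": [0.04, -0.33, 0.03], "turn": 0.0045, "fingers": 1}, {"xyz": [0.04, -0.33, 0.03], "turn": 0.0045, "fingers": 1}, {"xyz": [0.04, -0.33, 0.03], "turn": 0.0045, "fingers": 1}, {"xyz": [0.04, -0.33, 0.03], "turn": 0.0045, "fingers": 1}]}}

```text
t: 1.9
tcp_pos: [0.5393, 0.082, 0.2068]
eef_rot: [-3.117, 0.39, 0.002]
ft_force: [-0.5, -0.7, 0.5]
width: 0.0869
grasp_force: 0.0
```

```bash
python3 - <<'E'
from h import *
import cv2
p=arm.camera_params('wrist');im=arm.get_image('wrist');cv2.imwrite('pics/w1.png',im[:,:,::-1])
import pickle;pickle.dump(p,open('w1.pkl','wb'))
q=np.load('q.npy')
for l in[(.1466,.02,.054),(.1466,-.02,.054),(.15,.08,.009),(.15,-.08,.009),(.145,0,.039)]:print(l,proj('wrist',world(q,l,1),p).round(1))
E
python3 p.py|head -3
```

```text
(0.1466, 0.02, 0.054) [293.9 264.4]
(0.1466, -0.02, 0.054) [351.4 264.2]
(0.15, 0.08, 0.009) [221.4 221.8]
(0.15, -0.08, 0.009) [424.4 221.1]
(0.145, 0, 0.039) [322.7 251.6]
turn deg 179.6219053699704
turn deg -0.3780946300296081
[0.53840498 0.08430028 0.13005055] [0.53891393 0.07953044 0.20685382] [-0.0033 -0.009   0.0137]
```

View pics/w1.png

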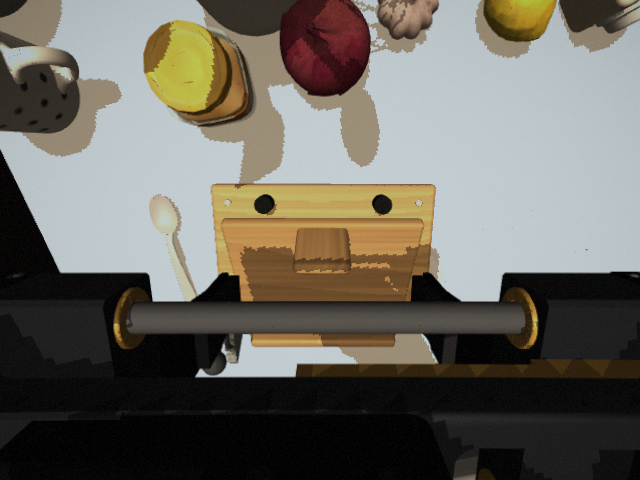

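The wrist picture shows the tab's top edge at (294,266)–(351,266) and the board's far corners at (222,220) and (424,220). Both agree with the fit to within about 2 px.

>>> {"name": "apply_moves", "arguments": {"deltas": [{"xyz": [-0.003, -0.006, 0.06], "turn": 0, "fingers": 1}, {"xyz": [-0.003, -0.006, 0.12], "turn": 0, "fingers": 1}, {"xyz": [-0.003, -0.006, 0.17], "turn": 0, "fingers": 1}, {"xyz": [-0.003, -0.006, 0.19], "turn": 0, "fingers": 1}, {"xyz": [-0.003, -0.006, 0.19], "turn": 0, "fingers": 1}, {"xyz": [-0.003, -0.006, 0.19], "turn": 0, "fingers": 1}, {"xyz": [-0.003, -0.006, 0.19], "turn": 0, "fingers": 1}]}}

```text
t: 2.65
tcp_pos: [0.5395, 0.0835, 0.114]
eef_rot: [-3.116, 0.396, -0.004]
ft_force: [0.4, -1.0, 0.1]
width: 0.0871
grasp_force: 0.0
```

```bash
python3 p.py|head -3
```

```text
turn deg 179.57085141742002
turn deg -0.4291485825799713
[0.53840498 0.08430028 0.13005055] [0.53947712 0.08345328 0.1140436 ] [-0.002  -0.0013 -0.1719]
```

>>> {"name": "apply_moves", "arguments": {"deltas": [{"xyz": [-0.002, -0.001, 0.005], "turn": 0, "fingers": -1}, {"xyz": [-0.002, -0.001, 0.005], "turn": 0, "fingers": -1}, {"xyz": [-0.002, -0.001, 0.005], "turn": 0, "fingers": -1}, {"xyz": [-0.002, -0.001, 0.005], "turn": 0, "fingers": -1}, {"xyz": [-0.002, -0.001, 0.005], "turn": 0, "fingers": -1}, {"xyz": [-0.002, -0.001, 0.005], "turn": 0, "fingers": -1}, {"xyz": [-0.002, -0.001, 0.005], "turn": 0, "fingers": -1}, {"xyz": [-0.002, -0.001, 0.005], "turn": 0, "fingers": -1}], "force": 20}}

```text
t: 3.45
tcp_pos: [0.5377, 0.0852, 0.1101]
eef_rot: [-3.116, 0.394, -0.001]
ft_force: [-0.4, 1.2, -0.7]
width: 0.0399
grasp_force: 20.0
```

```bash
cat > arc.py <<'E'
# arc rows (tool x,y,z shares) from current board angle, tool fixed to grasp radius found from the measured pose
from h import *
import sys
q=np.load('q.npy').copy();s=arm.state()
g=s['tcp_pos']+np.array([0,0,.019]);c,n=np.cos(q[2]),np.sin(q[2])
d=g-np.array([q[0],q[1],.03]);lx,ly,lz=c*d[0]+n*d[1],-n*d[0]+c*d[1],d[2]
r,a=np.hypot(lx,lz),np.arctan2(lz,lx);th=a-np.arctan2(.039,.145)
print('r',r.round(4),'(nominal .1502) th est',th.round(3),'ly',ly.round(4),'w',s['width'],'F',s['grasp_force'],s['ft_force'].round(1))
R=Ro.from_rotvec(s['eef_rot']).as_matrix()
for t in np.linspace(th,float(sys.argv[1]),int(sys.argv[2])+1)[1:]:
    b=a+t-th;dx,dz=r*np.cos(b)-lx,r*np.sin(b)-lz
    print(t.round(3),(R.T@[c*dx,n*dx,dz]/.5).round(3))
E
python3 arc.py 0.86 14
```

```text
r 0.1499 (nominal .1502) th est 0.46 ly 0.0007 w 0.039877598793421336 F 20.00095364637673 [-0.4  1.2 -0.7]
0.489 [-0.006  0.    -0.006]
0.517 [-0.012  0.    -0.013]
0.546 [-0.018  0.    -0.019]
0.574 [-0.024  0.    -0.024]
0.603 [-0.031  0.    -0.03 ]
0.631 [-0.037  0.    -0.035]
0.66 [-0.044  0.    -0.041]
0.689 [-0.051  0.    -0.046]
0.717 [-0.058  0.    -0.051]
0.746 [-0.065  0.    -0.055]
0.774 [-0.072  0.    -0.06 ]
0.803 [-0.08   0.    -0.064]
0.831 [-0.087  0.    -0.068]
0.86 [-0.095  0.001 -0.072]
```

>>> {"name": "apply_moves", "arguments": {"deltas": [{"xyz": [-0.006, 0, -0.006], "turn": 0, "fingers": -1}, {"xyz": [-0.012, 0, -0.013], "turn": 0, "fingers": -1}, {"xyz": [-0.018, 0, -0.019], "turn": 0, "fingers": -1}, {"xyz": [-0.024, 0, -0.024], "turn": 0, "fingers": -1}, {"xyz": [-0.031, 0, -0.03], "turn": 0, "fingers": -1}, {"xyz": [-0.037, 0, -0.035], "turn": 0, "fingers": -1}, {"xyz": [-0.044, 0, -0.041], "turn": 0, "fingers": -1}, {"xyz": [-0.051, 0, -0.046], "turn": 0, "fingers": -1}, {"xyz": [-0.058, 0, -0.051], "turn": 0, "fingers": -1}, {"xyz": [-0.065, 0, -0.055], "turn": 0, "fingers": -1}, {"xyz": [-0.072, 0, -0.06], "turn": 0, "fingers": -1}, {"xyz": [-0.08, 0, -0.064], "turn": 0, "fingers": -1}, {"xyz": [-0.087, 0, -0.068], "turn": 0, "fingers": -1}, {"xyz": [-0.09, 0, -0.07], "turn": 0, "fingers": -1}, {"xyz": [-0.09, 0, -0.07], "turn": 0, "fingers": -1}, {"xyz": [-0.09, 0, -0.07], "turn": 0, "fingers": -1}, {"xyz": [-0.09, 0, -0.07], "turn": 0, "fingers": -1}]}}

```text
t: 5.15
tcp_pos: [0.4945, 0.0962, 0.1455]
eef_rot: [-3.116, 0.395, -0.002]
ft_force: [3.3, 3.9, 0.7]
width: 0.0399
grasp_force: 20.0
```

```bash
python3 arc.py 0.88 1; python3 - <<'E'
from workcell import arm
import cv2
a=arm.get_image('scene')[190:340,240:440];b=arm.get_image('side')[150:300,180:330]
z=lambda i:cv2.resize(i[:,:,::-1],(400,400 if i.shape[1]==150 else 300),interpolation=cv2.INTER_CUBIC)
a,b=z(a),z(b);a=cv2.copyMakeBorder(a,0,100,0,0,cv2.BORDER_CONSTANT);cv2.imwrite('pics/up.png',cv2.hconcat([a,b]))
E
```

```text
r 0.1506 (nominal .1502) th est 0.841 ly 0.0008 w 0.039930418396404176 F 20.00059477519244 [3.3 3.9 0.7]
0.88 [-0.011  0.    -0.005]
```

View pics/up.png

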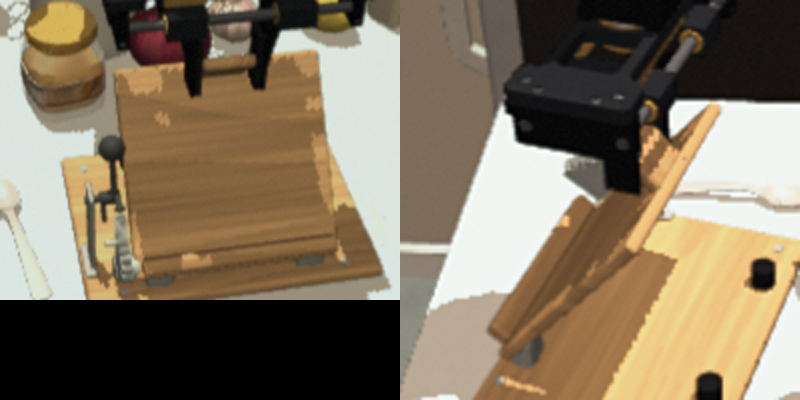

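The board is up at about 0.84 and the ball has moved back to scene pixel (296,264), from (298,276). I'll lift it slightly more to be sure the pawl is thrown.

>>> {"name": "apply_moves", "arguments": {"deltas": [{"xyz": [-0.004, 0, -0.002], "turn": 0, "fingers": -1}, {"xyz": [-0.008, 0, -0.004], "turn": 0, "fingers": -1}, {"xyz": [-0.009, 0, -0.004], "turn": 0, "fingers": -1}, {"xyz": [-0.009, 0, -0.004], "turn": 0, "fingers": -1}, {"xyz": [-0.009, 0, -0.004], "turn": 0, "fingers": -1}]}}

```text
t: 5.75
tcp_pos: [0.493, 0.0966, 0.1464]
eef_rot: [-3.115, 0.395, -0.01]
ft_force: [14.0, 3.4, -14.4]
width: 0.0402
grasp_force: 20.0
```

```bash
python3 arc.py 0.5 1; python3 - <<'E'
from workcell import arm
import cv2
a=arm.get_image('scene')[220:340,260:340]
b=cv2.imread('pics/scene0.png')[220:340,260:340]
z=lambda i:cv2.resize(i,(400,600),interpolation=cv2.INTER_CUBIC)
cv2.imwrite('pics/up2.png',cv2.hconcat([z(b),z(a[:,:,::-1])]))
E
```

```text
r 0.1508 (nominal .1502) th est 0.853 ly 0.0009 w 0.0401849078117631 F 20.011437591165304 [ 14.    3.4 -14.4]
0.5 [ 0.085 -0.     0.063]
```

View pics/up2.png

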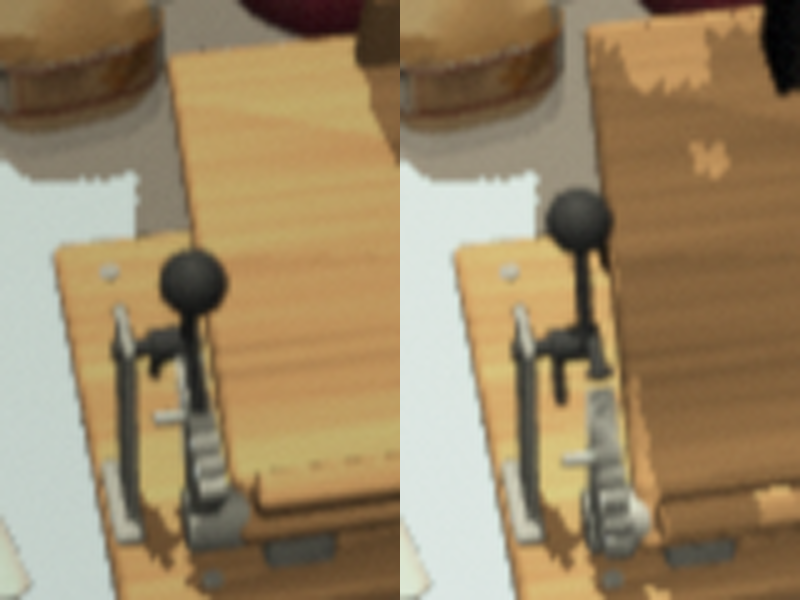

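The right half shows the pawl thrown over: the ball has moved back to (580,220) and the pawl's foot is clear of the teeth. The board is at its stop. Next I'll lower it.

```bash
python3 arc.py 0.2 19; python3 - <<'E'
from h import *
from scipy.optimize import least_squares
q=np.load('q.npy')
def tri(a,b):
    X=least_squares(lambda X:np.r_[proj('scene',X)-a,proj('side',X)-b],[.5,.2,.12]);c,n=np.cos(q[2]),np.sin(q[2])
    d=X.x-[q[0],q[1],0];print('ball local',np.round([c*d[0]+n*d[1],-n*d[0]+c*d[1],d[2]],3),X.cost)
tri([298.6,276.4],[261.2,191.8])
E
```

```text
r 0.1507 (nominal .1502) th est 0.853 ly 0.0008 w 0.03956709045943428 F 20.011398713104427 [ 14.1   4.2 -13.8]
0.818 [ 0.009 -0.     0.005]
0.784 [ 0.018 -0.     0.01 ]
0.75 [ 0.027 -0.     0.015]
0.715 [ 0.036 -0.     0.021]
0.681 [ 0.044 -0.     0.027]
0.647 [ 0.052 -0.     0.033]
0.612 [ 0.06 -0.    0.04]
0.578 [ 0.068 -0.     0.047]
0.544 [ 0.076 -0.     0.054]
0.509 [ 0.083 -0.     0.061]
0.475 [ 0.09  -0.     0.069]
0.441 [ 0.097 -0.     0.076]
0.406 [ 0.103 -0.     0.084]
0.372 [ 0.11  -0.001  0.093]
0.337 [ 0.116 -0.001  0.101]
0.303 [ 0.121 -0.001  0.11 ]
0.269 [ 0.127 -0.001  0.119]
0.234 [ 0.132 -0.001  0.128]
0.2 [ 0.136 -0.001  0.137]
ball local [0.015 0.091 0.115] 0.04903177933743411
```

>>> {"name": "apply_moves", "arguments": {"deltas": [{"xyz": [0.009, 0, 0.005], "turn": 0, "fingers": -1}, {"xyz": [0.018, 0, 0.01], "turn": 0, "fingers": -1}, {"xyz": [0.027, 0, 0.015], "turn": 0, "fingers": -1}, {"xyz": [0.036, 0, 0.021], "turn": 0, "fingers": -1}, {"xyz": [0.044, 0, 0.027], "turn": 0, "fingers": -1}, {"xyz": [0.052, 0, 0.033], "turn": 0, "fingers": -1}, {"xyz": [0.06, 0, 0.04], "turn": 0, "fingers": -1}, {"xyz": [0.068, 0, 0.047], "turn": 0, "fingers": -1}, {"xyz": [0.076, 0, 0.054], "turn": 0, "fingers": -1}, {"xyz": [0.083, 0, 0.061], "turn": 0, "fingers": -1}, {"xyz": [0.09, 0, 0.069], "turn": 0, "fingers": -1}, {"xyz": [0.097, 0, 0.076], "turn": 0, "fingers": -1}, {"xyz": [0.103, 0, 0.084], "turn": 0, "fingers": -1}, {"xyz": [0.11, 0, 0.093], "turn": 0, "fingers": -1}, {"xyz": [0.116, 0, 0.101], "turn": 0, "fingers": -1}, {"xyz": [0.121, 0, 0.11], "turn": 0, "fingers": -1}, {"xyz": [0.127, 0, 0.119], "turn": 0, "fingers": -1}, {"xyz": [0.132, 0, 0.128], "turn": 0, "fingers": -1}, {"xyz": [0.136, 0, 0.137], "turn": 0, "fingers": -1}, {"xyz": [0.136, 0, 0.137], "turn": 0, "fingers": -1}]}}

```text
t: 7.8
tcp_pos: [0.5555, 0.0806, 0.0777]
eef_rot: [-3.116, 0.394, 0.001]
ft_force: [2.8, 4.9, 0.4]
width: 0.0401
grasp_force: 20.0
```

```bash
python3 arc.py -0.02 7
```

```text
r 0.1468 (nominal .1502) th est 0.209 ly 0.0005 w 0.0401395027600313 F 19.999983950983733 [2.8 4.9 0.4]
0.176 [ 0.004 -0.     0.009]
0.143 [ 0.008 -0.     0.017]
0.111 [ 0.012 -0.     0.026]
0.078 [ 0.015 -0.     0.035]
0.045 [ 0.018 -0.     0.044]
0.013 [ 0.021 -0.     0.054]
-0.02 [ 0.023 -0.     0.063]
```

>>> {"name": "apply_moves", "arguments": {"deltas": [{"xyz": [0.004, 0, 0.009], "turn": 0, "fingers": -1}, {"xyz": [0.008, 0, 0.017], "turn": 0, "fingers": -1}, {"xyz": [0.012, 0, 0.026], "turn": 0, "fingers": -1}, {"xyz": [0.015, 0, 0.035], "turn": 0, "fingers": -1}, {"xyz": [0.018, 0, 0.044], "turn": 0, "fingers": -1}, {"xyz": [0.021, 0, 0.05], "turn": 0, "fingers": -1}, {"xyz": [0.022, 0, 0.055], "turn": 0, "fingers": -1}, {"xyz": [0.022, 0, 0.055], "turn": 0, "fingers": -1}]}}

```text
t: 8.6
tcp_pos: [0.5649, 0.0781, 0.0499]
eef_rot: [-3.117, 0.393, 0.004]
ft_force: [1.3, 5.3, 0.5]
width: 0.0398
grasp_force: 20.0
```

```bash
python3 arc.py -0.02 1
```

```text
r 0.1458 (nominal .1502) th est 0.007 ly 0.0005 w 0.03975428321836963 F 19.999765790998936 [1.3 5.3 0.5]
-0.02 [ 0.002 -0.     0.008]
```

>>> {"name": "apply_moves", "arguments": {"deltas": [{"xyz": [0, 0, 0], "turn": 0, "fingers": 0.5}, {"xyz": [0, 0, 0], "turn": 0, "fingers": 0.5}, {"xyz": [0, 0, 0], "turn": 0, "fingers": 0.5}, {"xyz": [0.006, 0, 0], "turn": 0, "fingers": 0.5}, {"xyz": [0.006, 0, 0], "turn": 0, "fingers": 0.5}, {"xyz": [0.006, 0, 0], "turn": 0, "fingers": 0.5}, {"xyz": [0.006, 0, 0], "turn": 0, "fingers": 0.5}, {"xyz": [0.006, 0, 0], "turn": 0, "fingers": 0.5}, {"xyz": [0.006, 0, 0], "turn": 0, "fingers": 0.5}, {"xyz": [0.006, 0, 0], "turn": 0, "fingers": 0.5}]}}

```text
t: 9.6
tcp_pos: [0.569, 0.0765, 0.0511]
eef_rot: [3.117, -0.395, 0.0]
ft_force: [0.2, -1.1, -0.4]
width: 0.065
grasp_force: 0.0
```

```bash
python3 arc.py -0.02 1; python3 - <<'E'
from workcell import arm
import cv2
a=arm.get_image('scene')[220:340,260:340];b=arm.get_image('side')[150:330,195:315]
z=lambda i:cv2.resize(i[:,:,::-1],(400,600),interpolation=cv2.INTER_CUBIC)
cv2.imwrite('pics/flat.png',cv2.hconcat([z(a),z(b)]))
E
```

```text
r 0.1504 (nominal .1502) th est 0.007 ly -0.0002 w 0.06500736679199648 F 0.0 [ 0.2 -1.1 -0.4]
-0.02 [ 0.002 -0.     0.008]
```

View pics/flat.png

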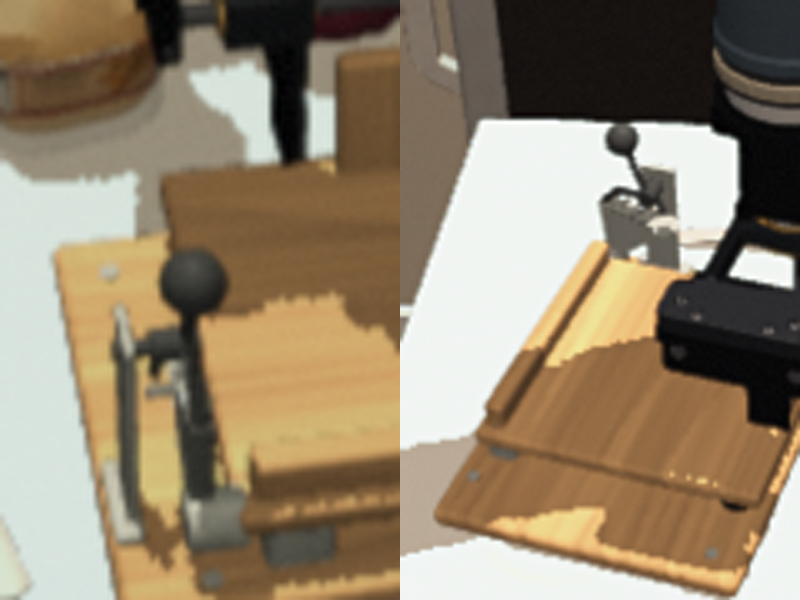

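The board is flat and the ball is back at its original crop position (193,282), so the pawl has dropped in. Next: grip the tab and raise it.

>>> {"name": "apply_moves", "arguments": {"deltas": [{"xyz": [0, 0, 0], "turn": 0, "fingers": -1}, {"xyz": [0, 0, 0], "turn": 0, "fingers": -1}, {"xyz": [0, 0, 0], "turn": 0, "fingers": -1}, {"xyz": [0, 0, 0], "turn": 0, "fingers": -1}, {"xyz": [0, 0, 0], "turn": 0, "fingers": -1}, {"xyz": [0, 0, 0], "turn": 0, "fingers": -1}]}}

```text
t: 10.3
tcp_pos: [0.5692, 0.0771, 0.0511]
eef_rot: [-3.116, 0.394, -0.001]
ft_force: [1.4, 2.4, -0.9]
width: 0.04
grasp_force: 20.0
```

```bash
python3 arc.py 0.42 14
```

```text
r 0.1504 (nominal .1502) th est 0.007 ly 0.0005 w 0.03999185929813082 F 20.000736080110073 [ 1.4  2.4 -0.9]
0.036 [-0.002  0.    -0.009]
0.066 [-0.005  0.    -0.017]
0.095 [-0.008  0.    -0.025]
0.125 [-0.011  0.    -0.034]
0.154 [-0.015  0.    -0.042]
0.184 [-0.019  0.    -0.05 ]
0.213 [-0.023  0.    -0.058]
0.243 [-0.027  0.    -0.066]
0.272 [-0.031  0.    -0.073]
0.302 [-0.036  0.    -0.081]
0.331 [-0.041  0.    -0.088]
0.361 [-0.046  0.    -0.096]
0.39 [-0.051  0.    -0.103]
0.42 [-0.057  0.    -0.11 ]
```

>>> {"name": "apply_moves", "arguments": {"deltas": [{"xyz": [-0.002, 0, -0.009], "turn": 0, "fingers": -1}, {"xyz": [-0.005, 0, -0.017], "turn": 0, "fingers": -1}, {"xyz": [-0.008, 0, -0.025], "turn": 0, "fingers": -1}, {"xyz": [-0.011, 0, -0.034], "turn": 0, "fingers": -1}, {"xyz": [-0.015, 0, -0.042], "turn": 0, "fingers": -1}, {"xyz": [-0.019, 0, -0.05], "turn": 0, "fingers": -1}, {"xyz": [-0.023, 0, -0.058], "turn": 0, "fingers": -1}, {"xyz": [-0.027, 0, -0.066], "turn": 0, "fingers": -1}, {"xyz": [-0.031, 0, -0.073], "turn": 0, "fingers": -1}, {"xyz": [-0.036, 0, -0.081], "turn": 0, "fingers": -1}, {"xyz": [-0.041, 0, -0.088], "turn": 0, "fingers": -1}, {"xyz": [-0.046, 0, -0.096], "turn": 0, "fingers": -1}, {"xyz": [-0.051, 0, -0.103], "turn": 0, "fingers": -1}, {"xyz": [-0.057, 0, -0.11], "turn": 0, "fingers": -1}, {"xyz": [-0.057, 0, -0.11], "turn": 0, "fingers": -1}, {"xyz": [-0.057, 0, -0.11], "turn": 0, "fingers": -1}, {"xyz": [-0.057, 0, -0.11], "turn": 0, "fingers": -1}, {"xyz": [-0.057, 0, -0.11], "turn": 0, "fingers": -1}]}}

```text
t: 12.1
tcp_pos: [0.5429, 0.0838, 0.1071]
eef_rot: [-3.116, 0.395, -0.005]
ft_force: [5.0, 3.3, 0.2]
width: 0.0397
grasp_force: 20.0
```

```bash
python3 arc.py 0.32 4
```

```text
r 0.152 (nominal .1502) th est 0.421 ly 0.0006 w 0.03967063132399266 F 20.000549673568457 [5.  3.3 0.2]
0.396 [ 0.005 -0.     0.006]
0.371 [ 0.009 -0.     0.012]
0.345 [ 0.014 -0.     0.018]
0.32 [ 0.018 -0.     0.025]
```

>>> {"name": "apply_moves", "arguments": {"deltas": [{"xyz": [0.005, 0, 0.006], "turn": 0, "fingers": -1}, {"xyz": [0.009, 0, 0.012], "turn": 0, "fingers": -1}, {"xyz": [0.014, 0, 0.018], "turn": 0, "fingers": -1}, {"xyz": [0.014, 0, 0.018], "turn": 0, "fingers": -1}, {"xyz": [0.014, 0, 0.018], "turn": 0, "fingers": 1}, {"xyz": [0.014, 0, 0.018], "turn": 0, "fingers": 1}, {"xyz": [0.014, 0, 0.018], "turn": 0, "fingers": 1}, {"xyz": [0.014, 0, 0.018], "turn": 0, "fingers": 1}, {"xyz": [0.014, 0, 0.018], "turn": 0, "fingers": 1}, {"xyz": [0.014, 0, 0.018], "turn": 0, "fingers": 1}, {"xyz": [0.014, 0, -0.05], "turn": 0, "fingers": 1}, {"xyz": [0.014, 0, -0.12], "turn": 0, "fingers": 1}, {"xyz": [0.014, 0, -0.2], "turn": 0, "fingers": 1}, {"xyz": [0.014, 0, -0.2], "turn": 0, "fingers": 1}, {"xyz": [0.014, 0, -0.2], "turn": 0, "fingers": 1}, {"xyz": [0.014, 0, -0.2], "turn": 0, "fingers": 1}, {"xyz": [0.014, 0, -0.2], "turn": 0, "fingers": 1}, {"xyz": [0.014, 0, -0.2], "turn": 0, "fingers": 1}]}}

```text
t: 13.9
tcp_pos: [0.5475, 0.0817, 0.2048]
eef_rot: [3.116, -0.395, -0.004]
ft_force: [0.8, 0.6, 0.2]
width: 0.0872
grasp_force: 0.0
```

```bash
python3 - <<'E'
from h import *
import cv2
a=arm.get_image('scene')[200:320,260:420];b=arm.get_image('side')[180:330,195:345]
z=lambda i,w,h:cv2.resize(i[:,:,::-1],(w,h),interpolation=cv2.INTER_CUBIC)
cv2.imwrite('pics/end.png',cv2.hconcat([cv2.copyMakeBorder(z(a,400,300),0,100,0,0,cv2.BORDER_CONSTANT),z(b,400,400)]))
q=np.load('q.npy')
for th in(0.14,.3,.34,.46):
    q[3]=th;f=lambda n,l,o,k:((proj(n,world(q,l,1))-o)*k).round(0)
    print(th,[f('scene',(.15,y,.009),[260,200],2.5) for y in(.08,-.08)],[f('side',(.15,y,.009),[195,180],8/3) for y in(.08,-.08)])
E
```

```text
0.14 [array([ 79., 113.]), array([309.,  87.])] [array([349., 136.]), array([279., 291.])]
0.3 [array([80., 93.]), array([315.,  66.])] [array([341., 109.]), array([268., 263.])]
0.34 [array([81., 88.]), array([317.,  62.])] [array([338., 102.]), array([265., 255.])]
0.46 [array([82., 77.]), array([322.,  51.])] [array([327.,  81.]), array([252., 233.])]
```

View pics/end.png

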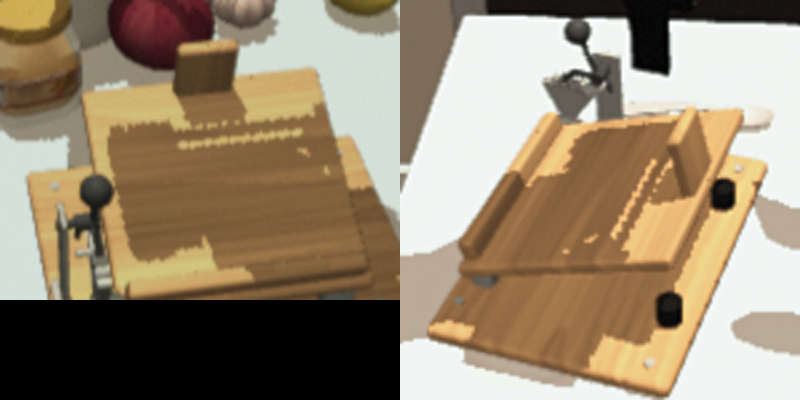

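The board's far corners are at (83,92) and (316,68) in the scene half and at (341,110) and (268,264) in the side half. The fit puts that near 0.30, and its known 0.035 low bias makes it about 0.34, the second notch. The ball is back at its engaged position, scene pixel (298,276), and the gripper is clear of the stand.

```bash
python3 -c "
from workcell import arm
print(arm.sign_off())"
```

```text
the job is handed in; nothing more can be done
None
```

The job is handed in with no verdict returned. By my camera check, the board rests in the second notch (about 0.34 rad) on its engaged pawl, the robot is clear, and the kitchen things were not moved.

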